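# Stack and bed in a thermal-conductivity sample

### The arm

A 7-joint arm with a two-finger parallel gripper is mounted at the origin on the work surface. World frame = base frame: x ahead of the robot, y to its left, z up, the work surface at z = 0. Lengths are in mm, angles in rad, forces in N, time in s.
With the tool pointing down it reaches from about 400 to 750 mm from the base axis. Payload 19.5 kg.
Tool frame: the origin (TCP) lies on the centre line of the jaws, within the pads' length; the fingertips stand 11 mm ahead of it and the grasp point (between the pads) lies 8 mm behind it; z points along the fingers, y is the line along which they close (so a half turn about z gives the same grasp; the last joint's range is limited). The gripper opens to 85 mm and grips with 20 to 120 N. Pads are 22 mm wide; open, the fingers measure 114 mm over their backs; the gripper's body (76 mm by 85 mm) begins 54 mm behind the grasp point. The pads swing forward as they close: fully open they stand 13 mm farther back than shut.
Start: joints at [-1.249, 0.707, -0.028, 1.485, 0.022, 0.951, -0.075], TCP at [204.588, 537.345, 242.268] pointing down, gripper open.
Joint ranges: [-2.71, 2.71], [-0.32, 2.16], [-1.57, 1.52], [0, 2.45], [-1.46, 4.6], [0, 2.02], [-2.83, 2.83]. Speed limits (rad/s): [1.89, 1.89, 2.57, 2.57, 3.01, 3.01, 3.01].

### API

Orientations are given as [roll, pitch, yaw] about the fixed x, y, z axes, in that order (R = Rz(yaw) Ry(pitch) Rx(roll)).
In Python, from plant import state, vision, env gives the robot as it stands. The module is installed in compiled form; this text tells all that it offers.
- The arm moves only by the shell command python3 -m inch 'ROWS' [OPENING]. ROWS is JSON, a list of rows, each a list of 6 numbers: the shift along the tool's x, y, z each as a share of 2 cm, from -1 to 1, then the turn, a rotation vector about the tool's x, y, z each as a share of 0.12 rad, from -1 to 1. In form: [[x, y, z, wx, wy, wz], ...]. A call has 1 to 5 rows; each row shifts and turns the commanded pose from where the row before left it, along the tool's axes as they then stand; what a row does not reach is not made up. A row lasts 1/10 s, in which the tool goes at most 50 mm and 8.59 degrees, less where a joint would pass 70% of its speed; a pose out of reach is approached as far as the arm can. A call with a number of a shift or a turn outside -1 to 1 is refused whole. A call with a gripper value outside its range is refused whole. OPENING is the opening, from 0 (shut) to 1 (fully open), set as the call begins (- or left out, the last holds). The fingers move at their own pace and stop on an object; the grip force is fixed at half the most. Time passes only in rows, so rows that do not move let the fingers close. It gives the time, the measured TCP pose, the force, the opening and the grip force at its end, in the units of the state.
- state(): the state, without advancing time (a new reading comes with each control period).
- vision.camera(name): name is "scene" or "top" or "wrist"; returns a dict with "img" (420x560x3 uint8, red, green, blue), "fov_y" (degrees; the focal length in pixels is half the picture's height over the tangent of half this angle, whatever the lens; pixels are square), "cx", "cy" (the principal point, pixels), "k1" (the pictures are not rectified: a ray, as slopes to the right and down, at radius r is drawn at 1 + k1 r^2 times it, then the intrinsics apply), "world_to_cam" (4x4, takes a point from world to camera coordinates); the wrist camera has in their place "hand_eye" (4x4, takes a point from camera to tool coordinates, whose origin is the TCP and whose axes are the flange's). Camera axes: x right, y down, z forward; pixel columns grow to the right and rows downward; lengths in mm; the calibration is good to about 2 mm. A picture is of the moment at which its call begins: read the wrist's pose just before it. There is no depth.
- env.finish_job(): hands the job in; it is judged then, once.
The state is a dict: "time": time; "qpos": joint angles; "joint_vel": joint speeds; "tau": joint torques, N m; "ee_pos": TCP position; "orientation": TCP orientation; "wrist_force": force on the tool from outside, world axes, zero at the start; "moment": the same for the moment, N m; "opening": finger opening in mm; "grip_force": force on a finger pad.
Only numpy, scipy, OpenCV 4.12 (cv2) and the standard library are available. Lean on these libraries where they do the work, as an engineer would, in place of code of your own. Each camera call takes 0.05 s, during which the arm holds its last target. There are 200 camera calls.

### The job

Build the sample stack on the round sprung plate of the test rig: blue aluminium disc at the bottom, white ceramic disc on it, copper disc on top, all lying flat and centred on the plate so that no disc overhangs its rim. Set each disc down gently, do not drop it. With the finished stack standing free, bed it in by pressing down on the copper disc until the sprung plate is fully down, then let it come back up; leave the wash bottle, the jar and the wrench where they are.

Things in the scene. Friction and masses are not known exactly. Their poses are not given: they have to be found in the camera images.
- rig: the test rig, fixed to the bench: a round dark steel plinth, 112 mm across and 22 mm high, with a round bright steel sprung plate over it. Origin: centre of its underside, on the bench; z up. Two small sensor sockets (yellow, green) stick out of its side along its +x.
- plate_top (a point): centre of the top face of the bright steel sprung plate, which is 72 mm across and 10 mm thick; 40 mm above the bench when the plate is up; z up
- plate (a joint): travel of the sprung plate: 0 up (at rest, also under the weight of the discs), 0.006 m fully down against its stop. It starts to move at 8 N in all (weight of the discs included) and takes 13 N in all to be fully down; it springs back when let go.
- alu_disc: blue-anodised aluminium disc, 60 mm across, 16 mm thick, about 120 g; origin at the centre of its underside, z up. Lies flat on the bench at the start.
- ceramic_disc: white ceramic sample disc, 56 mm across, 16 mm thick, about 150 g; origin at the centre of its underside, z up. Lies flat on the bench at the start.
- copper_disc: reddish-brown copper disc, 52 mm across, 16 mm thick, about 300 g; origin at the centre of its underside, z up. Lies flat on the bench at the start.
- wash_bottle: bystander: upright white plastic bottle with a blue cap, 60 mm across, 150 mm high; origin at the centre of its underside
- jar: bystander: amber glass jar with a black lid, 48 mm across, 60 mm high; origin at the centre of its underside
- wrench: bystander: a steel wrench 180 mm long lying flat on the bench along its own x; origin on its underside near the middle of its length
There are look-alikes about, which are no part of the job. Of the things that look like the alu_disc, take the one that is farthest to the robot's right at the start. Several things have the shape of the rig; the one meant has the colours described above.

How it is judged:
By the outcome, as a careful person would: the job done as asked, in the order asked, and still so for the second after the job is handed in, with the robot touching nothing.
It also fails if it takes over 67 s, if anything falls off the work surface, if the arm or the gripper's body presses on something with over 40 N, if the wrist force passes 120 N, or if a joint passes its speed limit or range.

## Working session

There is one attempt and no reset: what is moved stays moved. The work goes in short steps, Python scripts to look and compute and a shell command to move; the robot and the scene stay as the last step left them, time stands still between calls to the robot, and variables do not carry over. Pictures are saved under pics/ and viewed, at most 10 in all, crops included, and the job is handed in when it is done.

```bash
mkdir -p pics; cat > h.py <<'E'
import numpy as np, cv2
from plant import state, vision, env
from scipy.spatial.transform import Rotation as R
def snap(n,name):
    s=state(); c=vision.camera(n); c['s']=s
    if n=='wrist':
        T=np.eye(4); T[:3,:3]=R.from_euler('xyz',s['orientation']).as_matrix(); T[:3,3]=s['ee_pos']
        c['c2w']=T@c['hand_eye']
    else: c['c2w']=np.linalg.inv(c['world_to_cam'])
    cv2.imwrite(f'pics/{name}.png',c['img'][:,:,::-1]); np.save(f'pics/{name}.npy',c,allow_pickle=True); return c
def load(name): return np.load(f'pics/{name}.npy',allow_pickle=True).item()
def ray(c,u,v,z):
    f=c['img'].shape[0]/2/np.tan(np.radians(c['fov_y'])/2)
    K=np.array([[f,0,c['cx']],[0,f,c['cy']],[0,0,1.]])
    p=cv2.undistortPoints(np.array([[[u,v]]],float),K,np.array([c['k1'],0,0,0.]),None,None,None) [0,0] if False else und(c,f,u,v)
    d=c['c2w'][:3,:3]@np.array([p[0],p[1],1]); o=c['c2w'][:3,3]
    return o+d*(z-o[2])/d[2]
def und(c,f,u,v):
    q=np.array([(u-c['cx'])/f,(v-c['cy'])/f]); p=q.copy()
    for _ in range(30): p=q/(1+c['k1']*(p@p))
    return p
def circ(c,mask,z,box=None,minA=60):
    """outer contours -> rays on plane z -> least-squares enclosing circle"""
    m=mask.astype(np.uint8)
    out=[]
    for k in cv2.findContours(m,cv2.RETR_EXTERNAL,cv2.CHAIN_APPROX_NONE)[0]:
        if cv2.contourArea(k)<minA: continue
        P=np.array([ray(c,u,v,z)[:2] for u,v in k[:,0]],np.float32)
        (x,y),r=cv2.minEnclosingCircle(P); e=cv2.fitEllipse(P)
        out.append((k[:,0].mean(0).round(),round(x,1),round(y,1),round(r,1),np.round(e[0],1),np.round(e[1],1)))
    return out
E
python3 - <<'E'
from h import *
for n in('scene','top'):
    c=snap(n,n); print(c['c2w'][:3,3],c['fov_y'])
a=[cv2.imread(f'pics/{n}.png') for n in('top',)]
print(state())
E
```

```text
[1152.67763201  376.06191121  603.27253425] 55.66985922579607
[ 319.74006778  -63.50208642 1358.05093921] 43.28672260752378
{'time': 0.1, 'qpos': array([-1.24871615,  0.70703746, -0.02762829,  1.48499161,  0.02201091,
        0.95087329, -0.07550593]), 'joint_vel': array([-1.24193600e-03, -1.45239114e-03, -3.72040527e-05, -1.87141162e-03,
       -5.84215520e-04,  6.26636399e-05, -1.24676836e-03]), 'tau': array([ 1.71315252e-03, -8.84297276e+01,  1.23643432e+00, -2.36450690e+01,
        1.69874338e-02,  5.21619761e-03,  2.22601798e-06]), 'ee_pos': array([204.50312705, 537.15004075, 241.86672674]), 'orientation': array([-3.14058623e+00,  3.22522879e-05,  2.77782146e+00]), 'wrist_force': array([ 0.60287123,  0.18128721, -0.30288435]), 'moment': array([-0.0266533 ,  0.02072287,  0.03770415]), 'grip_force': 0.0, 'opening': 85.35804501609438}
```

View pics/top.png

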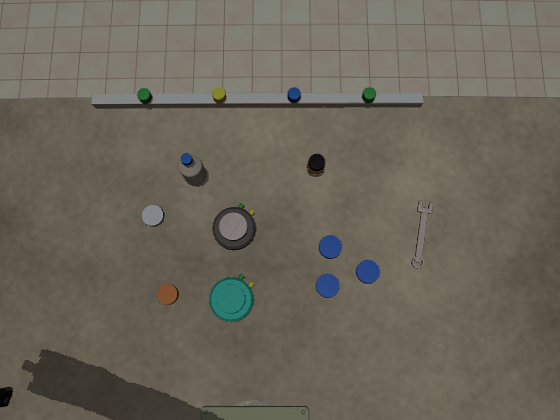

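View pics/scene.png

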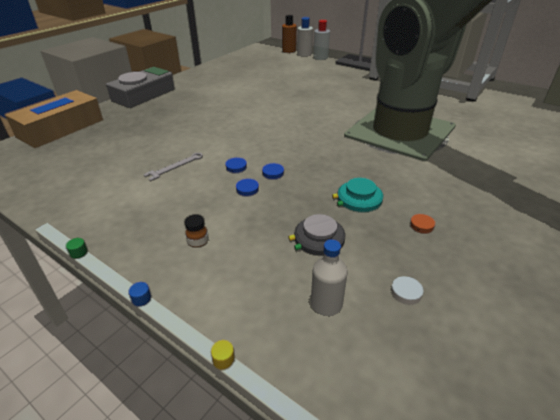

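The top view shows:
- **Blue discs:** they are at (330,246), (327,286) and (368,272). The farthest to the robot's right (image right, −y) is (368,272).
- **Rig shapes:** there is a dark one with a bright plate at (234,228) and a teal one at (231,299). The dark one fits the description.
- **Other parts:** white disc (152,215), copper disc (167,294), bottle (192,170), jar (317,165), wrench (421,235).

I'll confirm with an enlarged crop and measure.

```bash
cat > m.py <<'E'
from h import *
c=load('top'); im=c['img'][:,:,::-1].copy(); hsv=cv2.cvtColor(im,cv2.COLOR_BGR2HSV); H,S,V=[hsv[:,:,i].astype(int) for i in range(3)]
reg=np.zeros(H.shape,bool); reg[130:320,120:440]=1
print('blue',*circ(c,(H>105)&(H<130)&(S>150)&reg,16),sep='\n')
print('cop',*circ(c,(H<14)&(S>140)&(V>90)&reg,16),sep='\n')
print('white',*circ(c,(S<40)&(V>140)&reg,16),sep='\n')
print('plate40',*circ(c,(S<40)&(V>120)&reg,40),sep='\n')
for p in((152,215),(234,226),(234,243),(100,200)): print(p,hsv[p[1],p[0]])
for u,v,z in((252,212.5,15),(241,206,15),(192,170,75),(317,165,50),(421,235,3)): print(ray(c,u,v,z))
cv2.imwrite('pics/crop.png',cv2.resize(im[140:320,135:395],None,fx=3,fy=3,interpolation=cv2.INTER_CUBIC))
E
python3 m.py
```

```text
blue
(array([327., 285.]), 427.4, -182.7, 29.1, array([ 427.6, -182.4]), array([55. , 56.1]))
(array([367., 271.]), 462.8, -285.1, 29.2, array([ 463., -285.]), array([55.4, 56.6]))
(array([330., 246.]), 526.3, -191.1, 29.6, array([ 526.6, -190.4]), array([54.8, 56.6]))
(array([186., 159.]), 762.8, 185.7, 17.0, array([762.3, 186.8]), array([26.8, 32.8]))
cop
(array([167., 294.]), 405.8, 223.4, 25.4, array([405.5, 223.5]), array([48.2, 49. ]))
white
plate40
(array([233., 226.]), 575.8, 57.1, 34.7, array([575.8,  57.5]), array([65.2, 68.1]))
(array([152., 215.]), 605.2, 264.6, 26.9, array([604.9, 264.7]), array([50.3, 52. ]))
(array([422., 231.]), 555.0, -420.6, 85.4, array([ 559.2, -426.2]), array([ 38.5, 156.8]))
(152, 215) [115  11 138]
(234, 226) [  8  24 129]
(234, 243) [ 0 21 61]
(100, 200) [ 22  48 102]
[615.76529807   9.82892164  15.        ]
[633.12848067  38.69468408  15.        ]
[712.74299981 159.62395106  75.        ]
[ 733.37559072 -158.39750406   50.        ]
[ 558.29640198 -430.21442736    3.        ]
```

View pics/crop.png

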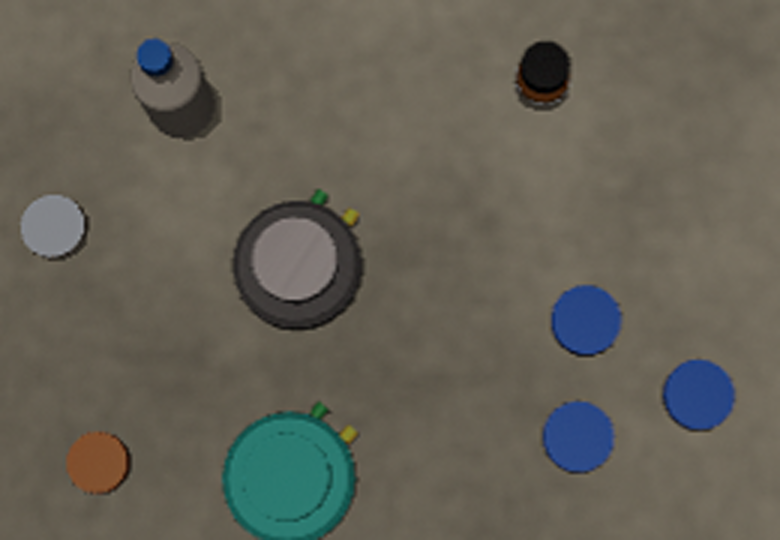

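The crop confirms both picks: the blue disc at crop (700,395) is the rightmost, and the rig at crop (297,265) has the dark plinth, bright plate and yellow/green sockets. First I'll turn the tool so its axes line up with the world, then start moving.

```bash
python3 -m inch '[[0,0,0,0,0,-0.76],[0,0,0,0,0,-0.76],[0,0,0,0,0,-0.76],[0,0,0,0,0,-0.76]]'; python3 -m inch '[[-1,-1,0,0,0,0],[-1,-1,0,0,0,0],[-1,-1,0,0,0,0],[-1,-1,0,0,0,0],[-1,-1,0,0,0,0]]'
python3 - <<'E'
from h import *
c=load('top');hsv=cv2.cvtColor(c['img'],cv2.COLOR_RGB2HSV); m=(hsv[:,:,1]<40)&(hsv[:,:,2]>120); m[:,:130]=0;m[:,180:]=0
print(circ(c,m,16))
print(state()['qpos'],state()['ee_pos'],state()['orientation'])
E
```

```text
time: 0.5
ee_pos: [204.6, 537.2, 242.0]
orientation: [-3.141, -0.0, -3.137]
wrist_force: [0.4, -0.4, -0.2]
opening: 85.3
grip_force: 0.0
time: 1.0
ee_pos: [305.3, 436.5, 242.1]
orientation: [-3.141, -0.0, -3.141]
wrist_force: [0.3, 0.1, -0.7]
opening: 85.4
grip_force: 0.0
[(array([152., 215.]), 610.4, 270.6, 27.4, array([610.1, 270.6]), array([51.2, 52.9])), (array([152.,  90.]), 958.8, 281.7, 77.7, array([958. , 281.5]), array([ 81.1, 147.6])), (array([172.,  64.]), 1037.5, 234.6, 41.0, array([1036.8,  235.5]), array([42.6, 89.9])), (array([150.,  64.]), 1038.5, 296.9, 52.3, array([1038.5,  297. ]), array([85.5, 87.5])), (array([132.,  64.]), 1037.5, 344.2, 38.1, array([1044. ,  347.9]), array([14.5, 98.2])), (array([173.,  38.]), 1118.3, 238.2, 40.3, array([1117.5,  237. ]), array([37.5, 91.1])), (array([152.,  38.]), 1119.2, 298.0, 53.4, array([1119.2,  297.8]), array([88.1, 88.8])), (array([133.,  38.]), 1119.3, 352.3, 38.9, array([1124.2,  350.6]), array([ 20.3, 100.7])), (array([174.,  13.]), 1198.6, 238.4, 40.4, array([1197.1,  239.1]), array([34.4, 92.8])), (array([153.,  13.]), 1199.4, 298.3, 52.7, array([1199.3,  297.8]), array([86.3, 89.5])), (array([134.,  13.]), 1199.6, 351.7, 37.8, array([1200.7,  353.5]), array([25.3, 89.7]))]
[-0.93348778  0.64480335 -0.15967548  1.63724304  0.12539533  0.87011625
  0.42922485] [305.34980289 436.46949405 242.09530134] [-3.14110206e+00 -2.31556422e-04 -3.14052168e+00]
```

```bash
r='' ; 
python3 -m inch '[[-0.8,-1,0,0,0,0],[-0.8,-1,0,0,0,0],[-0.8,-1,0,0,0,0],[-0.8,-1,0,0,0,0],[-0.8,-1,0,0,0,0]]' >/dev/null
python3 -m inch '[[-0.8,-1,0,0,0,0],[-0.8,-1,0,0,0,0],[-0.8,-1,0,0,0,0],[-0.8,-1,0,0,0,0],[-0.68,-1,0,0,0,0]]' >/dev/null
python3 -m inch '[[0,-1,0,0,0,0],[0,-1,0,0,0,0],[0,-1,0,0,0,0],[0,-1,0,0,0,0],[0,-1,0,0,0,0]]' >/dev/null
python3 -m inch '[[0,-1,0,0,0,0],[0,-1,0,0,0,0],[0,-1,0,0,0,0],[0,-1,0,0,0,0],[0,-1,0,0,0,0]]'
python3 - <<'E'
from h import *
snap('wrist','w0')
E
python3 -m inch '[[0,-1,0,0,0,0],[0,-1,0,0,0,0],[0,-1,0,0,0,0],[0,-1,0,0,0,0],[0,-1,0,0,0,0]]' >/dev/null
python3 -m inch '[[0,-1,0,0,0,0],[0,-1,0,0,0,0],[0,-1,0,0,0,0],[0,-1,0,0,0,0],[0,-1,0,0,0,0]]' >/dev/null
python3 -m inch '[[0,-1,1,0,0,0],[0,-1,1,0,0,0],[0,-1,1,0,0,0],[0,-1,1,0,0,0],[0,-1,0.8,0,0,0]]' >/dev/null
python3 -m inch '[[0,-1,0,0,0,0],[0,0,0,0,0,0]]'
cat > b.py <<'E'
from h import *
import sys
n,col,z=sys.argv[1],sys.argv[2],float(sys.argv[3])
c=snap('wrist',n); h=cv2.cvtColor(c['img'],cv2.COLOR_RGB2HSV); H,S,V=[h[:,:,i].astype(int) for i in range(3)]
m={'blue':(H>105)&(H<130)&(S>150),'cop':(H<16)&(S>130)&(V>60),'white':(S<50)&(V>110)}[col]
print(c['s']['ee_pos'],*circ(c,m,z,minA=500),sep='\n')
E
python3 b.py w1 blue 16
python3 -c "
import cv2,numpy as np
cv2.imwrite('pics/w.png',cv2.resize(np.hstack([cv2.imread('pics/w0.png'),cv2.imread('pics/w1.png')]),(800,300)))"
```

```text
time: 3.0
ee_pos: [462.5, 36.8, 242.2]
orientation: [-3.141, -0.0, -3.141]
wrist_force: [0.8, -0.4, -0.6]
opening: 85.5
grip_force: 0.0
time: 4.75
ee_pos: [462.2, -284.7, 145.5]
orientation: [-3.141, -0.001, 3.14]
wrist_force: [-0.0, 0.7, -0.2]
opening: 85.2
grip_force: 0.0
[ 462.2326606  -284.66642107  145.54381914]
(array([380., 266.]), 522.0, -193.1, 31.7, array([ 520.4, -194.6]), array([56.9, 58.8]))
(array([283., 205.]), 460.6, -286.3, 30.1, array([ 460.8, -286. ]), array([57.4, 59.2]))
(array([402., 164.]), 425.4, -184.5, 31.0, array([ 425.7, -184.4]), array([57.5, 61.4]))
```

View pics/w.png

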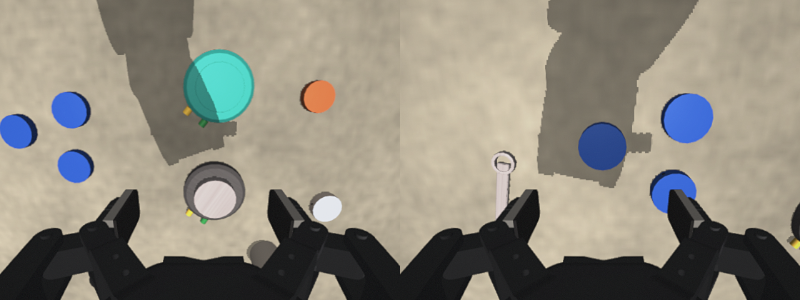

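The left frame shows the rig at about (214,192) and the teal look-alike at (219,85). In the right frame the alu disc is ahead of the fingers at (603,146). Next I'll go down with the jaws partly closed and feel for the bench.

```bash
python3 -m inch '[[0.05,-0.06,1,0,0,0],[0,0,1,0,0,0],[0,0,1,0,0,0],[0,0,1,0,0,0],[0,0,1,0,0,0]]' 0.82; python3 -m inch '[[0,0,0.8,0,0,0],[0,0,0.7,0,0,0],[0,0,0,0,0,0]]'
python3 - <<'E'
from h import *
c=load('w0'); h=cv2.cvtColor(c['img'],cv2.COLOR_RGB2HSV); m=(h[:,:,1]<50)&(h[:,:,2]>150); 
print(circ(c,m,40,minA=500))
E
```

```text
time: 5.3
ee_pos: [462.3, -282.7, 45.8]
orientation: [3.141, 0.0, -3.14]
wrist_force: [0.1, -0.9, -0.3]
opening: 69.8
grip_force: 0.0
time: 5.6
ee_pos: [461.7, -282.7, 15.1]
orientation: [3.141, -0.002, -3.14]
wrist_force: [-0.9, 0.0, 0.4]
opening: 70.0
grip_force: 0.0
[(array([457., 405.]), 779.2, 299.3, 53.8, array([783.3, 289.7]), array([67.5, 93.7])), (array([112., 405.]), 780.0, -224.1, 53.7, array([ 784.1, -214.4]), array([67.3, 93.8])), (array([267., 184.]), 590.5, 20.6, 435.1, array([494.3,  31.7]), array([453.7, 834.2]))]
```

```bash
python3 -m inch '[[0,-0.1,0.1,0,0,0],[0,0,0,0,0,0]]'|grep -E 'ee|force'; python3 -m inch '[[0,0,0.1,0,0,0],[0,0,0,0,0,0]]'|grep -E 'ee|wrist';python3 -m inch '[[0,0,0.1,0,0,0],[0,0,0,0,0,0]]'|grep -E 'ee|wrist'
```

```text
ee_pos: [462.2, -286.0, 14.9]
wrist_force: [-0.6, -1.0, -0.2]
grip_force: 0.0
ee_pos: [462.1, -285.7, 12.5]
wrist_force: [-0.6, -0.7, 0.2]
ee_pos: [461.9, -285.6, 10.2]
wrist_force: [-0.1, 0.1, -0.2]
```

```bash
python3 -m inch '[[0,0,0.08,0,0,0],[0,0,0,0,0,0],[0,0,0,0,0,0],[0,0,0,0,0,0],[0,0,0,0,0,0]]' 0.3;  python3 -m inch '[[0,0,-0.1,0,0,0],[0,0,-0.4,0,0,0],[0,0,-0.5,0,0,0],[0,0,-1,0,0,0],[0,0,-1,0,0,0]]'; python3 -m inch '[[0,0,-1,0,0,0],[0,0,-1,0,0,0],[0,0,0,0,0,0]]';python3 b.py w2 blue 70
```

```text
time: 6.7
ee_pos: [462.1, -285.7, 9.4]
orientation: [-3.141, 0.0, -3.141]
wrist_force: [-3.1, 1.3, 17.6]
opening: 57.9
grip_force: 60.3
time: 7.2
ee_pos: [461.9, -285.6, 69.9]
orientation: [-3.142, -0.0, -3.141]
wrist_force: [0.1, -0.3, -0.7]
opening: 57.8
grip_force: 64.3
time: 7.5
ee_pos: [462.8, -286.1, 111.4]
orientation: [-3.14, 0.003, -3.141]
wrist_force: [-0.9, 0.7, -1.0]
opening: 57.8
grip_force: 64.4
[ 462.7863656  -286.14771137  111.44684421]
(array([402., 278.]), 490.1, -215.1, 25.3, array([ 485.3, -210.4]), array([27.2, 52.4]))
(array([285., 279.]), 487.6, -285.8, 43.6, array([ 488.1, -285.9]), array([80.1, 86.5]))
(array([420., 170.]), 416.3, -209.0, 24.0, array([ 416.6, -209. ]), array([43.8, 47.5]))
```

```bash
python3 - <<'E'
from h import *
cv2.imwrite('pics/w2v.png',cv2.imread('pics/w2.png'))
E
```

```text
(no output)
```

View pics/w2.png

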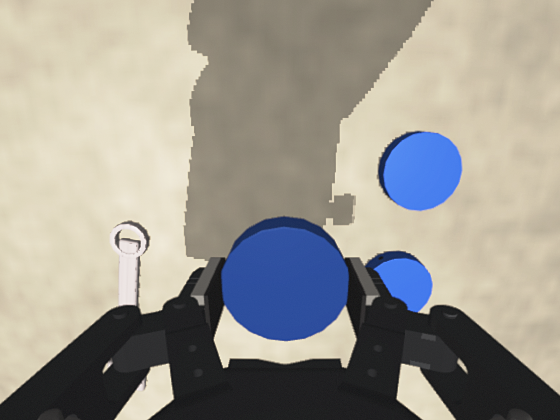

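Now lifted, the disc sits centred between the pads at (285,279) and level. Next I'll fix the plate position from the wrist view and the disc's place in the hand.

```bash

python3 -m inch '[[-0.5,1,-0.5,0,0,0],[-0.5,1,0,0,0,0],[-0.5,1,0,0,0,0],[-0.5,1,0,0,0,0],[-0.5,1,0,0,0,0]]' >/dev/null
python3 -m inch '[[0,1,0,0,0,0],[0,1,0,0,0,0],[0,1,0,0,0,0],[0,1,0,0,0,0],[0,1,0,0,0,0]]'  >/dev/null
python3 -m inch '[[0,1,0,0,0,0],[0,1,0,0,0,0],[0,1,0,0,0,0],[0,1,0,0,0,0],[0,1,0,0,0,0]]'  >/dev/null
python3 -m inch '[[0,1,0,0,0,0],[0,1,0,0,0,0],[0,0,0,0,0,0]]' 
cat > d.py <<'E'
from h import *
c=load('w2'); h=cv2.cvtColor(c['img'],cv2.COLOR_RGB2HSV); m=((h[:,:,0]>105)&(h[:,:,0]<130)&(h[:,:,1]>150)); m[:,:215]=0;m[:,355:]=0
print(c['s']['ee_pos'],circ(c,m,118,minA=500))
for n in('w0','w3'):
    c=snap('wrist',n) if n=='w3' else load(n); h=cv2.cvtColor(c['img'],cv2.COLOR_RGB2HSV); S,V=h[:,:,1].astype(int),h[:,:,2].astype(int)
    m=(S<40)&(V>170) ; m=cv2.morphologyEx(m.astype(np.uint8),cv2.MORPH_OPEN,np.ones((3,3)))
    print(n,c['s']['ee_pos'],*circ(c,m,40,minA=400),sep='\n')
c=load('w0');h=cv2.cvtColor(c['img'],cv2.COLOR_RGB2HSV);print(h[275,300],h[250,270],h[220,300])
E
python3 d.py
```

```text
time: 9.35
ee_pos: [511.2, 57.2, 118.1]
orientation: [3.141, -0.001, -3.137]
wrist_force: [-0.7, -0.8, -1.2]
opening: 57.6
grip_force: 64.5
[ 462.7863656  -286.14771137  111.44684421] [(array([285., 279.]), 460.0, -285.8, 31.5, array([ 460.3, -285.9]), array([57.9, 62.5]))]
w0
[462.54381993  36.75847201 242.19633823]
(array([458., 292.]), 594.2, 255.3, 26.8, array([594.2, 254.8]), array([51.6, 52. ]))
(array([301., 279.]), 574.6, 56.8, 35.7, array([574.5,  56.7]), array([69.9, 70. ]))
w3
[511.22646447  57.17654458 118.10444477]
(array([417., 387.]), 663.1, 171.7, 29.6, array([661.3, 175.6]), array([18.1, 58.9]))
(array([148., 395.]), 670.5, -70.5, 43.6, array([673.9, -64.1]), array([29.7, 84.3]))
(array([284., 345.]), 611.1, 57.7, 57.5, array([608.3,  61.4]), array([ 51.2, 116.9]))
(array([516., 317.]), 591.1, 249.2, 25.7, array([591.2, 249. ]), array([49.5, 50.5]))
(array([398., 276.]), 549.9, 141.5, 45.3, array([545.3, 143.9]), array([35.4, 91.7]))
(array([ 45., 294.]), 582.3, -168.8, 106.0, array([ 580.5, -132.8]), array([ 89.7, 204.4]))
[  6  17 216] [  4  16 110] [ 19  42 177]
```

View pics/w3.png

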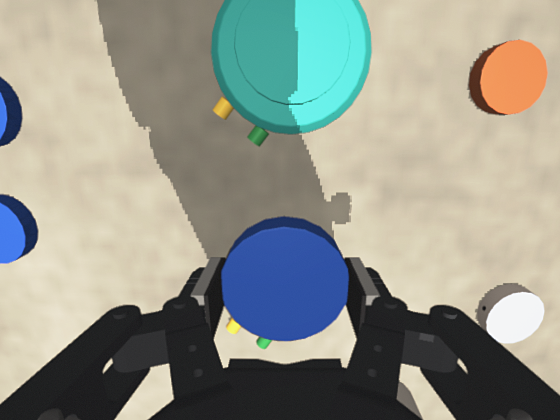

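The alu disc is held at (284,279), with the rig sockets just behind it at (233,325) and (264,342). The plate comes out at (574.6,56.8) from the wrist and (575.8,57.3) from the top view, so I'll aim the TCP at about (575.5,57).

```bash

python3 -m inch '[[-0.8,0,0,0,0,0],[-0.8,0,0,0,0,0],[-0.8,0,0,0,0,0],[-0.8,0,0,0,0,0],[0,0,0,0,0,0]]'|grep -E 'ee|wrist'
python3 -m inch '[[0,0,1,0,0,0],[0,0,1,0,0,0],[0,0,0.8,0,0,0],[0,0,0,0,0,0]]'|grep -E 'ee|wrist'
for i in 1 2 3; do python3 -c "
from h import *
s=state();print(s['ee_pos'],s['orientation'],s['wrist_force'])"; done
```

```text
ee_pos: [576.7, 53.3, 118.0]
wrist_force: [-0.5, -0.2, -1.8]
ee_pos: [574.2, 53.7, 60.8]
wrist_force: [0.3, -0.1, -1.3]
[574.15021442  53.69064726  60.79169257] [-3.1406887  -0.00367668 -3.14106022] [ 0.25789593 -0.14223479 -1.29055643]
[574.15021442  53.69064726  60.79169257] [-3.1406887  -0.00367668 -3.14106022] [ 0.25789593 -0.14223479 -1.29055643]
[574.15021442  53.69064726  60.79169257] [-3.1406887  -0.00367668 -3.14106022] [ 0.25789593 -0.14223479 -1.29055643]
```

```bash

python3 -m inch '[[-0.05,0.17,0.25,0,0,0],[0,0,0,0,0,0]]'|grep -E 'ee|wrist'
python3 -m inch '[[0,0,0.1,0,0,0],[0,0,0,0,0,0]]'|grep -E 'ee|wrist'
```

```text
ee_pos: [576.7, 58.3, 57.9]
wrist_force: [-0.3, -0.3, -1.3]
ee_pos: [576.7, 57.8, 55.9]
wrist_force: [0.7, 0.5, -0.6]
```

```bash

python3 -m inch '[[0.05,-0.04,0.15,0,0,0],[0,0,0,0,0,0]]'|grep -E 'ee|wrist'
python3 -m inch '[[0,0,0.08,0,0,0],[0,0,0,0,0,0]]'|grep -E 'ee|wrist'
python3 -m inch '[[0,0,0.05,0,0,0],[0,0,0,0,0,0]]'|grep -E 'ee|wrist'
```

```text
ee_pos: [575.4, 56.9, 52.5]
wrist_force: [0.5, 0.0, -2.5]
ee_pos: [575.6, 57.1, 50.9]
wrist_force: [-0.2, 0.6, -1.2]
ee_pos: [575.6, 57.1, 50.0]
wrist_force: [-0.2, 0.1, -0.9]
```

```bash

python3 -m inch '[[0,0,0.04,0,0,0],[0,0,0,0,0,0]]'|grep -E 'ee|wrist'
python3 -m inch '[[0,0,0.03,0,0,0],[0,0,0,0,0,0]]'|grep -E 'ee|wrist'
```

```text
ee_pos: [575.8, 57.1, 49.5]
wrist_force: [-1.4, 0.1, 5.9]
ee_pos: [575.7, 57.1, 49.0]
wrist_force: [-1.6, 0.4, 6.4]
```

Contact at about 6 N, so I'll release and rise.

```bash

python3 -m inch '[[0,0,0,0,0,0],[0,0,0,0,0,0],[0,0,0,0,0,0],[0,0,-0.3,0,0,0],[0,0,-1,0,0,0]]' 0.85
python3 -m inch '[[0,0,-1,0,0,0],[0,0,-1,0,0,0],[0,0,-1,0,0,0],[0,0,-1,0,0,0],[0,0,0,0,0,0]]' 1 |grep ee
cat > p.py <<'E'
from h import *
import sys
n,lo=sys.argv[1],sys.argv[2]
c=snap('top',n+'t'); h=cv2.cvtColor(c['img'],cv2.COLOR_RGB2HSV); H,S,V=[h[:,:,i].astype(int) for i in range(3)]
blue=(H>105)&(H<130)&(S>150); blue[:200]=0
print('top blue56',*[o for o in circ(c,blue,56) if o[0][0]<300])
c=snap('wrist',n); print(c['s']['ee_pos'])
h=cv2.cvtColor(c['img'],cv2.COLOR_RGB2HSV); H,S,V=[h[:,:,i].astype(int) for i in range(3)]
print('wrist blue56',*circ(c,(H>105)&(H<130)&(S>150),56,minA=1000),sep='\n')
print('wrist white16',*circ(c,(S<40)&(V>170),16,minA=1000),sep='\n')
E
python3 p.py p1 0
```

```text
time: 12.2
ee_pos: [574.9, 57.0, 74.0]
orientation: [-3.141, -0.003, -3.141]
wrist_force: [0.8, 0.1, 0.4]
opening: 72.7
grip_force: 0.0
ee_pos: [576.6, 57.2, 157.3]
top blue56
[576.08477721  57.13232145 155.9092236 ]
wrist blue56
(array([285., 214.]), 574.3, 57.1, 30.3, array([574.4,  57.3]), array([57.4, 59.9]))
(array([ 21., 149.]), 524.2, -147.5, 28.0, array([ 523. , -144.8]), array([44.3, 53.7]))
(array([16., 35.]), 441.8, -136.9, 24.0, array([ 442.2, -131.7]), array([33.1, 49.9]))
wrist white16
(array([505., 236.]), 609.0, 271.2, 28.4, array([608.9, 271.2]), array([55.3, 55.5]))
```

```bash
python3 -c "
import cv2,numpy as np
cv2.imwrite('pics/p1c.png',cv2.resize(np.hstack([cv2.imread('pics/p1t.png'),cv2.imread('pics/p1.png')]),(800,300)))"
```

```text
(no output)
```

View pics/p1c.png

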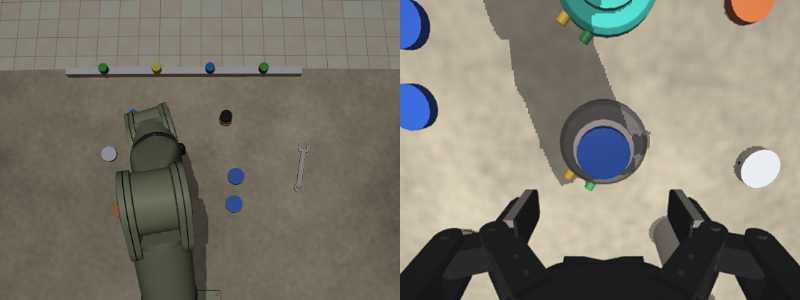

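The alu disc sits flat on the plate. From the wrist its centre is (574.4,57.2) against the plate's (574.6,56.8), so it is within 1 mm. Next is the ceramic disc, at about (610,271).

```bash

python3 -m inch '[[0,1,0,0,0,0],[0,1,0,0,0,0],[0,1,0,0,0,0],[0,1,0,0,0,0],[0,1,0,0,0,0]]'|grep ee
python3 -m inch '[[-0.34,1,0,0,0,0],[-0.34,1,0,0,0,0],[-0.34,1,0,0,0,0],[-0.34,1,0,0,0,0],[-0.34,1,0,0,0,0]]'|grep ee
python3 -m inch '[[0,0.7,1,0,0,0],[0,0,1,0,0,0],[0,0,1,0,0,0],[0,0,0,0,0,0]]' 0.78|grep ee
```

```text
ee_pos: [575.2, 157.8, 153.8]
ee_pos: [609.3, 257.8, 153.7]
ee_pos: [608.0, 270.5, 91.5]
```

```bash
python3 p.py p2 0|tail -1
python3 -m inch '[[-0.1,0.03,1,0,0,0],[0,0,1,0,0,0],[0,0,1,0,0,0],[0,0,0.5,0,0,0],[0,0,0,0,0,0]]' |grep -E 'ee|wri|open'
```

```text
(array([285., 226.]), 609.0, 270.8, 27.6, array([609.1, 270.6]), array([52.5, 53.7]))
ee_pos: [611.1, 271.5, 23.9]
wrist_force: [-0.2, -0.8, 0.6]
opening: 66.3
```

```bash

python3 -m inch '[[0.04,-0.02,0.5,0,0,0],[0,0,0,0,0,0]]' |grep -E 'ee|wri'
python3 -m inch '[[0,0,0.08,0,0,0],[0,0,0,0,0,0],[0,0,0,0,0,0],[0,0,0,0,0,0],[0,0,0,0,0,0]]' 0.3
python3 -m inch '[[0,0,-0.1,0,0,0],[0,0,-0.4,0,0,0],[0,0,-1,0,0,0],[0,0,-1,0,0,0],[0,0,-1,0,0,0]]'|grep ee
python3 -m inch '[[0,0,-1,0,0,0],[0,0,-1,0,0,0],[0,0,-1,0,0,0],[0,0,-0.5,0,0,0],[0,0,0,0,0,0]]'
```

```text
ee_pos: [610.4, 271.2, 14.3]
wrist_force: [0.3, -0.9, 0.1]
time: 15.5
ee_pos: [611.0, 271.3, 14.1]
orientation: [3.142, 0.001, -3.141]
wrist_force: [-3.0, -1.7, 8.9]
opening: 53.2
grip_force: 61.2
ee_pos: [610.7, 271.4, 84.5]
time: 16.5
ee_pos: [611.1, 271.5, 154.5]
orientation: [3.141, 0.002, -3.141]
wrist_force: [0.4, 0.3, -1.8]
opening: 53.3
grip_force: 63.3
```

```bash

python3 -m inch '[[0.35,-1,0,0,0,0],[0.35,-1,0,0,0,0],[0.35,-1,0,0,0,0],[0.35,-1,0,0,0,0],[0.35,-1,0,0,0,0]]'|grep ee
python3 -m inch '[[0,-1,0,0,0,0],[0,-1,0,0,0,0],[0,-1,0,0,0,0],[0,-1,0,0,0,0],[0,-1,0,0,0,0]]'|grep ee
python3 -m inch '[[0,-0.7,0.5,0,0,0],[0,0,1,0,0,0],[0,0,1,0,0,0],[0,0,0,0,0,0]]' |grep -E 'ee|wri'
python3 p.py p3 0 | grep -A9 white
```

```text
ee_pos: [575.0, 170.4, 152.2]
ee_pos: [575.4, 70.5, 152.2]
ee_pos: [574.4, 57.3, 100.1]
wrist_force: [0.5, -0.2, -0.4]
wrist white16
(array([ 50., 297.]), 655.9, -156.6, 62.9, array([ 658.3, -145.2]), array([ 74.4, 109.3]))
(array([282., 300.]), 637.9, 59.4, 62.5, array([629.,  58.]), array([ 87.9, 112.8]))
(array([406., 265.]), 613.8, 153.0, 46.7, array([612.3, 152.7]), array([49.4, 91.5]))
```

```bash

python3 -m inch '[[-0.08,0,0.6,0,0,0],[0,0,0.6,0,0,0],[0,0,0,0,0,0]]'|grep -E 'ee|wri'
python3 -m inch '[[0,0,0.1,0,0,0],[0,0,0,0,0,0]]'|grep -E 'ee|wri'
```

```text
ee_pos: [576.8, 57.3, 77.5]
wrist_force: [0.2, 0.4, -1.9]
ee_pos: [577.5, 57.3, 77.1]
wrist_force: [-0.4, 0.4, -0.8]
```

```bash

python3 -m inch '[[0.04,0,0.15,0,0,0],[0,0,0,0,0,0]]'|grep -E 'ee|wri'
python3 -m inch '[[0,0,0.08,0,0,0],[0,0,0,0,0,0]]'|grep -E 'ee|wri'
```

```text
ee_pos: [576.5, 57.3, 74.0]
wrist_force: [0.5, 0.3, -1.0]
ee_pos: [576.6, 57.3, 72.4]
wrist_force: [0.4, 0.3, -1.7]
```

```bash

python3 -m inch '[[0,0,0.06,0,0,0],[0,0,0,0,0,0]]'|grep -E 'ee|wri'
python3 -m inch '[[0,0,0.04,0,0,0],[0,0,0,0,0,0]]'|grep -E 'ee|wri'
```

```text
ee_pos: [576.6, 57.3, 71.2]
wrist_force: [0.4, -0.8, -1.8]
ee_pos: [576.6, 57.3, 70.4]
wrist_force: [-0.7, -0.5, -0.8]
```

```bash

python3 -m inch '[[0,0,0.04,0,0,0],[0,0,0,0,0,0]]'|grep -E 'ee|wri'
python3 -m inch '[[0,0,0.03,0,0,0],[0,0,0,0,0,0]]'|grep -E 'ee|wri'
```

```text
ee_pos: [576.7, 57.3, 69.9]
wrist_force: [-0.8, -0.8, 5.5]
ee_pos: [576.7, 57.3, 69.2]
wrist_force: [-1.5, -0.8, 5.0]
```

```bash

python3 -m inch '[[0,0,0,0,0,0],[0,0,0,0,0,0],[0,0,0,0,0,0],[0,0,-0.3,0,0,0],[0,0,-1,0,0,0]]' 0.82|grep -E 'ee|wri|open'
python3 -m inch '[[0,0,-1,0,0,0],[0,0,-1,0,0,0],[0,0,-1,0,0,0],[0,0,-1,0,0,0],[0,0,0,0,0,0]]' 0.85 |grep ee
cat > q.py <<'E'
from h import *
import sys
c=snap('wrist',sys.argv[1]); print(c['s']['ee_pos'])
h=cv2.cvtColor(c['img'],cv2.COLOR_RGB2HSV); H,S,V=[h[:,:,i].astype(int) for i in range(3)]
print('white72',*circ(c,(S<40)&(V>190),72,minA=1000),sep='\n')
print('cop16',*circ(c,(H<16)&(S>110)&(V>60),16,minA=1000),sep='\n')
print('cop88',*circ(c,(H<16)&(S>110)&(V>60),88,minA=1000),sep='\n')
E
python3 q.py q1
```

```text
ee_pos: [575.9, 57.2, 94.4]
wrist_force: [1.1, -1.0, 0.8]
opening: 70.4
ee_pos: [577.6, 57.4, 177.8]
[577.55042445  57.41296422 177.76246616]
white72
(array([283., 217.]), 574.4, 57.7, 27.1, array([573.4,  58.2]), array([49. , 51.2]))
cop16
(array([473.,  14.]), 408.4, 220.5, 28.9, array([415.2, 219.7]), array([30.9, 62.2]))
cop88
(array([473.,  14.]), 431.5, 180.5, 21.8, array([436.7, 179.8]), array([23.3, 47. ]))
```

View pics/q1.png

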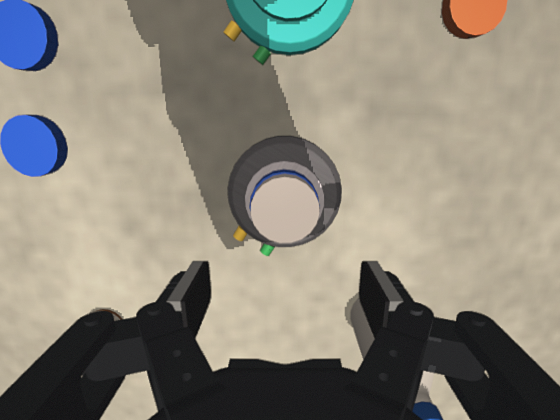

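The white disc lies at (285,209) on the blue, concentric with the plate to within 1 mm. Next is the copper.

```bash

python3 -m inch '[[0.95,0.92,0,0,0,0],[0.95,0.92,0,0,0,0],[0.95,0.92,0,0,0,0],[0.95,0.92,0,0,0,0],[0.95,0.92,0,0,0,0]]'|grep ee
python3 -m inch '[[0.95,0.92,0.9,0,0,0],[0.95,0.92,0.9,0,0,0],[0.95,0.92,0.9,0,0,0],[0.95,0.92,0.9,0,0,0],[0,0,0,0,0,0]]' 0.74|grep ee
python3 q.py q2
```

```text
ee_pos: [480.5, 149.7, 174.6]
ee_pos: [402.5, 224.6, 101.1]
[402.46714601 224.62430702 101.11981427]
white72
cop16
(array([283., 224.]), 403.3, 223.6, 27.1, array([403.6, 223.8]), array([50.5, 53.4]))
cop88
(array([283., 224.]), 378.5, 223.9, 18.1, array([378.7, 224. ]), array([33.8, 35.7]))
```

```bash

python3 -m inch '[[-0.12,-0.05,1,0,0,0],[0,0,1,0,0,0],[0,0,1,0,0,0],[0,0,0.8,0,0,0],[0,0,0,0,0,0]]' |grep -E 'ee|wri|open'
```

```text
ee_pos: [407.8, 220.8, 25.8]
wrist_force: [-0.7, -0.6, -0.3]
opening: 63.4
```

```bash

python3 -m inch '[[0.13,0.13,0.2,0,0,0],[0,0,0,0,0,0]]' |grep -E 'ee|wri'
python3 -m inch '[[0,0,0.35,0,0,0],[0,0,0,0,0,0]]' |grep -E 'ee|wri|open'
```

```text
ee_pos: [405.3, 224.6, 23.5]
wrist_force: [-0.1, -0.0, 0.2]
ee_pos: [405.3, 224.3, 15.8]
wrist_force: [1.1, 0.5, 0.3]
opening: 63.2
```

```bash

python3 -m inch '[[0,0,0.15,0,0,0],[0,0,0,0,0,0],[0,0,0,0,0,0],[0,0,0,0,0,0],[0,0,0,0,0,0]]' 0.3
python3 -m inch '[[0,0,-0.1,0,0,0],[0,0,-0.4,0,0,0],[0,0,-1,0,0,0],[0,0,-1,0,0,0],[0,0,-1,0,0,0]]'|grep -E 'ee|open'
python3 -m inch '[[0,0,-1,0,0,0],[0,0,-1,0,0,0],[0,0,-1,0,0,0],[0,0,-0.5,0,0,0],[0,0,0,0,0,0]]'
```

```text
time: 23.2
ee_pos: [405.5, 224.2, 13.5]
orientation: [-3.141, 0.0, -3.141]
wrist_force: [-0.1, -0.8, 11.8]
opening: 49.6
grip_force: 59.9
ee_pos: [405.2, 224.2, 84.2]
opening: 49.2
time: 24.2
ee_pos: [405.6, 224.4, 154.1]
orientation: [3.141, 0.002, -3.141]
wrist_force: [0.9, 0.1, -2.7]
opening: 49.3
grip_force: 63.0
```

```bash

python3 -m inch '[[-0.95,-0.93,0,0,0,0],[-0.95,-0.93,0,0,0,0],[-0.95,-0.93,0,0,0,0],[-0.95,-0.93,0,0,0,0],[-0.95,-0.93,0,0,0,0]]'|grep ee
python3 -m inch '[[-0.95,-0.93,0,0,0,0],[-0.95,-0.93,0,0,0,0],[-0.95,-0.93,0,0,0,0],[-0.95,-0.93,0,0,0,0],[0,0,0,0,0,0]]'|grep ee
python3 -m inch '[[0,0,1,0,0,0],[0,0,1,0,0,0],[0,0,0.6,0,0,0],[0,0,0,0,0,0]]'|grep -E 'ee|wri'
```

```text
ee_pos: [500.7, 130.5, 152.0]
ee_pos: [577.7, 53.9, 151.5]
ee_pos: [575.4, 57.3, 99.3]
wrist_force: [-0.7, -0.6, -1.8]
```

```bash

python3 -m inch '[[-0.03,0,0.4,0,0,0],[0,0,0,0,0,0]]'|grep -E 'ee|wri'
python3 -m inch '[[0,0,0.08,0,0,0],[0,0,0,0,0,0]]'|grep -E 'ee|wri'
```

```text
ee_pos: [577.0, 57.1, 92.7]
wrist_force: [0.5, 0.3, -2.4]
ee_pos: [577.2, 57.1, 91.7]
wrist_force: [0.2, -0.3, -2.2]
```

```bash

python3 -m inch '[[0.05,0,0.12,0,0,0],[0,0,0,0,0,0]]'|grep -E 'ee|wri'
python3 -m inch '[[0,0,0.06,0,0,0],[0,0,0,0,0,0]]'|grep -E 'ee|wri'
python3 -m inch '[[0,0,0.05,0,0,0],[0,0,0,0,0,0]]'|grep -E 'ee|wri'
```

```text
ee_pos: [575.9, 57.1, 89.0]
wrist_force: [0.3, 0.1, -1.9]
ee_pos: [576.0, 57.1, 87.8]
wrist_force: [0.6, 0.1, -1.7]
ee_pos: [576.0, 57.1, 86.8]
wrist_force: [0.1, -0.5, -2.6]
```

```bash

python3 -m inch '[[0,0,0.04,0,0,0],[0,0,0,0,0,0]]'|grep -E 'ee|wri'
python3 -m inch '[[0,0,0.03,0,0,0],[0,0,0,0,0,0]]'|grep -E 'ee|wri'
```

```text
ee_pos: [576.0, 57.1, 86.0]
wrist_force: [-0.2, 0.8, -2.9]
ee_pos: [576.1, 57.1, 85.6]
wrist_force: [0.1, -0.2, 2.2]
```

```bash

python3 -m inch '[[0,0,0,0,0,0],[0,0,0,0,0,0],[0,0,0,0,0,0],[0,0,-0.3,0,0,0],[0,0,-1,0,0,0]]' 0.8|grep -E 'ee|wri|open'
python3 -m inch '[[0,0,-1,0,0,0],[0,0,-1,0,0,0],[0,0,-1,0,0,0],[0,0,0,0,0,0]]' 0.8 |grep -E 'ee|wri'
python3 q.py q3
```

```text
ee_pos: [575.4, 57.0, 110.9]
wrist_force: [1.2, -0.4, 1.0]
opening: 68.2
ee_pos: [577.0, 57.2, 174.2]
wrist_force: [0.6, -0.2, -0.9]
[576.98628938  57.24697716 174.18413944]
white72
cop16
(array([284., 217.]), 597.4, 57.0, 35.5, array([597.7,  57.5]), array([66.7, 70.1]))
cop88
(array([284., 217.]), 573.8, 57.1, 26.7, array([574. ,  57.4]), array([50.1, 52.7]))
```

View pics/q3.png

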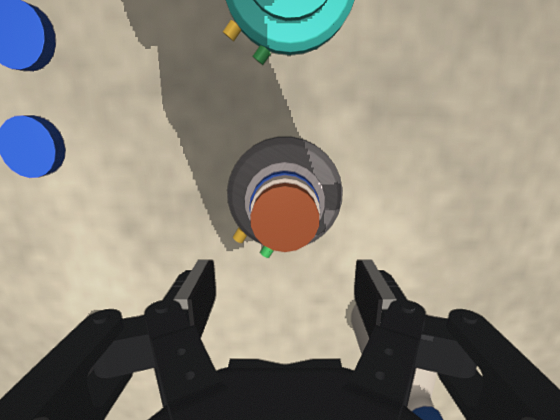

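The copper sits at (285,216), flat and concentric (574,57.3). Now I'll shut the jaws and press at the centre.

```bash

python3 -m inch '[[0.08,0,0,0,0,0],[0,0,0.5,0,0,0],[0,0,1,0,0,0],[0,0,1,0,0,0],[0,0,0,0,0,0]]' 0|grep -E 'ee|wri|open'
python3 -m inch '[[0,0,0.3,0,0,0],[0,0,0,0,0,0],[0,0,0,0,0,0]]'|grep -E 'ee|wri|open'
```

```text
ee_pos: [573.0, 57.0, 118.5]
wrist_force: [-0.3, 0.3, 1.1]
opening: 0.3
ee_pos: [574.6, 57.1, 115.9]
wrist_force: [0.5, 0.1, 0.9]
opening: 0.4
```

```bash

python3 -m inch '[[-0.04,0,0.5,0,0,0],[0,0,0,0,0,0]]'|grep -E 'ee|wri'
python3 -m inch '[[0,0,0.2,0,0,0],[0,0,0,0,0,0]]'|grep -E 'ee|wri'
python3 -m inch '[[0,0,0.05,0,0,0],[0,0,0,0,0,0]]'|grep -E 'ee|wri'
```

```text
ee_pos: [575.0, 57.1, 104.5]
wrist_force: [-1.0, -0.1, 0.0]
ee_pos: [575.1, 57.1, 101.1]
wrist_force: [1.0, -0.1, -0.0]
ee_pos: [575.3, 57.1, 100.5]
wrist_force: [0.3, -0.9, -0.7]
```

```bash

python3 -m inch '[[0,0,0.06,0,0,0],[0,0,0,0,0,0]]'|grep -E 'ee|wri'
python3 -m inch '[[0,0,0.06,0,0,0],[0,0,0,0,0,0]]'|grep -E 'ee|wri'
python3 -m inch '[[0,0,0.06,0,0,0],[0,0,0,0,0,0]]'|grep -E 'ee|wri'
python3 -m inch '[[0,0,0.06,0,0,0],[0,0,0,0,0,0]]'|grep -E 'ee|wri'
```

```text
ee_pos: [575.2, 57.1, 99.2]
wrist_force: [0.5, 0.3, -0.7]
ee_pos: [575.3, 57.1, 98.1]
wrist_force: [-1.6, -0.3, 2.3]
ee_pos: [575.3, 57.1, 96.9]
wrist_force: [-0.7, 0.1, 3.8]
ee_pos: [575.3, 57.1, 95.7]
wrist_force: [-0.1, -0.1, 4.3]
```

```bash

python3 -m inch '[[0,0,0.06,0,0,0],[0,0,0.06,0,0,0],[0,0,0,0,0,0]]'|grep -E 'ee|wri'
python3 -m inch '[[0,0,0.06,0,0,0],[0,0,0,0,0,0]]'|grep -E 'ee|wri'
python3 -m inch '[[0,0,0.04,0,0,0],[0,0,0,0,0,0]]'|grep -E 'ee|wri'
```

```text
ee_pos: [575.3, 57.1, 93.3]
wrist_force: [-0.7, -0.6, 6.4]
ee_pos: [575.5, 57.1, 93.0]
wrist_force: [-4.5, 0.2, 21.1]
ee_pos: [575.6, 57.1, 92.9]
wrist_force: [-7.8, -0.6, 33.9]
```

The force jumped from 6 N to 34 N with no more travel, so the plate is on its stop. I'll ease it back up.

```bash

python3 -m inch '[[0,0,-0.1,0,0,0],[0,0,-0.06,0,0,0],[0,0,-0.06,0,0,0],[0,0,-0.06,0,0,0],[0,0,-0.06,0,0,0]]'|grep -E 'ee|wri'
python3 -m inch '[[0,0,-0.06,0,0,0],[0,0,-0.1,0,0,0],[0,0,-0.2,0,0,0],[0,0,-1,0,0,0],[0,0,-1,0,0,0]]'|grep -E 'ee|wri'
python3 -m inch '[[0,0,-1,0,0,0],[0,0,-1,0,0,0],[0,0,0,0,0,0],[0,0,0,0,0,0],[0,0,0,0,0,0]]'
python3 q.py q4
python3 - <<'E'
from h import *
snap('scene','s4'); im=cv2.imread('pics/s4.png')[150:330,220:440]; w=cv2.imread('pics/q4.png')
cv2.imwrite('pics/f.png',np.hstack([cv2.resize(im,(400,327)),cv2.resize(w,(400,300))[:,:] if 0 else cv2.resize(w,(400,327))]))
E
```

```text
ee_pos: [575.3, 57.1, 98.1]
wrist_force: [1.1, -0.0, 2.6]
ee_pos: [575.0, 57.1, 145.8]
wrist_force: [0.5, -0.0, 0.3]
time: 32.35
ee_pos: [575.0, 57.1, 184.7]
orientation: [-3.141, -0.001, -3.141]
wrist_force: [0.6, -0.4, -0.9]
opening: -0.2
grip_force: 0.0
[574.98685935  57.05669385 184.71322456]
white72
(array([115., 283.]), 636.8, -98.6, 56.7, array([ 643.4, -105.2]), array([ 72.1, 106.1]))
cop16
(array([285., 217.]), 597.0, 57.6, 35.0, array([597.2,  57.5]), array([66.1, 69. ]))
cop88
(array([285., 217.]), 574.0, 57.5, 26.6, array([574.1,  57.4]), array([50.3, 52.5]))
```

View pics/f.png

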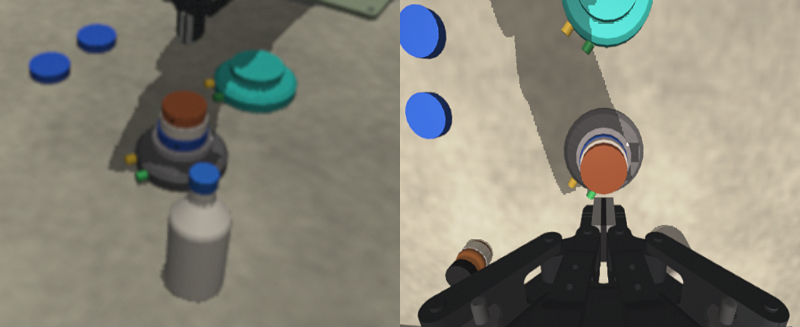

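The stack stands straight: blue, white, then copper at (185,108) in the scene view. The plate is up, the arm is clear, and the bottle and jar are untouched.

```bash
python3 -c "
from plant import env
print(env.finish_job())"
```

```text
the job is handed in; nothing more can be done
None
```

The stack is built on the sprung plate (blue, white, copper, centred to about 1 mm), bedded in with a full press down to the stop and released, and the job was handed in at about 32 s; no verdict was returned.

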